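# Lock the clamp post in the slotted rail against its stop

### The arm

A 6-joint arm with a two-finger parallel gripper is mounted at the origin on a cart in front of the work surface, level with it; the furniture and walls round the work are solid. World frame = base frame: x ahead of the robot, y to its left, z up, the work surface at z = 0. Lengths are in m, angles in rad, forces in N, time in s.
With the tool pointing down it reaches from about 0.35 to 0.775 m from the base axis. Payload 5.5 kg.
Tool frame: the origin (TCP) lies at the very end of the fingers, on their centre line; the grasp point (between the pads) lies 19 mm behind it; z points along the fingers, y is the line along which they close (so a half turn about z gives the same grasp; the last joint's range is limited). The gripper opens to 85 mm and grips with 20 to 120 N. Pads are 22 mm wide; open, the fingers measure 114 mm over their backs; the gripper's body (76 mm by 85 mm) begins 54 mm behind the grasp point. The pads swing forward as they close: fully open they stand 13 mm farther back than shut.
Start: joints at [-1.25, 0.313, 0.046, 1.304, 0, 1.431], TCP at [0.256, -0.515, 0.231] pointing down, gripper open.
Joint ranges: [-2.76, 2.76], [-0.86, 1.69], [-1.03, 1.26], [-2.2, 2.34], [-1.47, 1.5], [-3.14, 3.14]. Speed limits (rad/s): [2.57, 2.57, 3.14, 3.14, 3.14, 3.14].

### API

Orientations are given as a unit quaternion [w, x, y, z].
In Python, from workcell import env gives the robot as it stands. The module is installed in compiled form; this text tells all that it offers.
- The arm moves only by the tool jog_arm, never from a script. Its arguments are lists of equal length, an entry for each row: "gripper": the opening, from 0 (shut) to 1 (fully open); "offset": the shift along the world's x, y, z in cm, a list of three; "twist": the turn about the world's z in degrees. In form: {"gripper": [gripper, ...], "offset": [[dx, dy, dz], ...], "twist": [twist, ...]}. A call has exactly 8 rows; each row is the pose to reach, as a shift and turn from the pose commanded when the call began; what a row does not reach only later rows make up. A row lasts 1/8 s, in which the tool goes at most 62.5 mm and 10.7 degrees, less where a joint would pass 70% of its speed; a pose out of reach is approached as far as the arm can. A call with a gripper value outside its range is refused whole. The fingers move at their own pace and stop on an object; "squeeze" is the grip in N (left out, the last holds). Time passes only in rows, so rows that repeat a pose let the fingers close, or fill a call up. It gives the time, the measured TCP pose, the force, the opening and the grip force at its end, in the units of the state.
- env.get_state(): the state, without advancing time (a new reading comes with each control period).
- env.read_camera(name): name is "side" or "top" or "wrist"; returns a dict with "image" (480x640x3 uint8, red, green, blue), "z_map" (480x640 float32, m along the optical axis (not along the pixel's ray), 0 where there is no reading), "fovy" (degrees; the focal length in pixels is half the picture's height over the tangent of half this angle, whatever the lens; pixels are square), "cx", "cy" (the principal point, pixels), "distortion" ([k1, k2, p1, p2, k3] as OpenCV has them; the pictures are not rectified), "cam_to_world" (4x4, takes a point from camera to world coordinates). Camera axes: x right, y up, looking along -z (the intrinsics and any distortion apply to the point x, -y, -z); pixel columns grow to the right and rows downward; lengths in m; the calibration is good to about 2 mm. A picture is of the moment at which its call begins.
- env.hand_in(): hands the job in; it is judged then, once.
The state is a dict: "clock": time; "joint_pos": joint angles; "qvel": joint speeds; "tau": joint torques, N m; "tcp_pos": TCP position; "orientation": TCP orientation; "wrist_force": force on the tool from outside, world axes, zero at the start; "ft_torque": the same for the moment, N m; "finger_gap": finger opening in m; "grip_force": force on a finger pad.
Only numpy, scipy, OpenCV 4.12 (cv2) and the standard library are available. Lean on these libraries where they do the work, as an engineer would, in place of code of your own. Each camera call takes 0.05 s, during which the arm holds its last target. There are 200 camera calls.

### The job

Take the metal post out of its grey holder, drop its T-foot into the slot of the rail and slide it gently along until it has pushed the stop's little sprung plunger in and stands up against the stop block. Then press the post down against the spring strip in the slot, twist it a quarter turn (either way) so that the foot catches crosswise under the slot's lips, and let go: it must stay locked there, upright, with the plunger still pushed in. Use a light hand throughout (never force the post against the rail or the stop), and leave the sample cup, the beaker and the vial standing where they are.

Things in the scene. Friction and masses are not known exactly. Their poses are not given: they have to be found in the camera images.
- post: Loose metal post, 78 mm tall, 120 to 195 g; origin at the centre of the underside of its T-foot, z up along it. From below: T-foot 10 (x) x 26 (y) x 7 mm; neck 9.6 mm thick to z = 17; round flange 36 mm wide, z = 17 to 23; flat blade 12 (x) x 30 (y) mm, z = 23 to 78. Starts upright in the holder: foot in the hole, flange on the holder's top, foot underside 5 mm above the worktop.
- post_grip (a point): Point on the post's axis, 65 mm above the foot's underside, axes as the post's: grip the blade here across its 12 mm thickness (fingers close along x). Fingertips no lower than 44 mm above the foot's underside clear the stop block when the post is turned beside it.
- rail: Aluminium T-slot rail, fixed, on a dark base plate 74 x 240 mm. Origin at the middle of its underside, slot along y, z up. Rail 50 (x) x 220 (y) mm; lips' top z = 36 mm, underside z = 32; slot 12.5 mm wide between them, hollow 30 mm wide below. The foot turns freely under the lips only when its underside is pressed to z = 21.5 to 24.5 mm. No detent: strip pressure and friction hold it.
- drop_point (a point): Middle of the slot's mouth, level with the top of the lips (z = 36 mm on the rail), 60 mm from the rail's middle towards its -y end; axes as the rail's. A good place to drop the foot in lengthwise: slot free here and on to the plunger. Contact forces of the post with rail, strip and stop, added up, must stay below 50 N (22 N at rest, clamped).
- strip (a joint): Sprung steel strip along the slot's floor. Value in m, 0 = up (top at z = 29 mm on the rail; a dropped foot stands on it), 0.0075 = hard bottom (z = 21.5 mm). Pushes up with 6 N at 0, 12 N at 0.004 (foot, crosswise, clamped up against the lips), 17 N at the bottom. Press with the plunger held in, turn, let the strip lift the foot again.
- plunger (a joint): 10 mm steel plunger in the -y face of the grey stop block (50 x 30 mm, top z = 57.5 mm on the rail), level with the post's flange. Value in m: 0 = 5 mm proud of the block, 0.005 = flush, flange against the block; 2 N at 0, 4 N flush. The block's place is not reported: its face is clamped somewhere from y = +15 to +70 mm on the rail; find it by feel or sight.
- holder: Fixed grey block 64 x 64 x 22 mm with a 14 x 30 mm through hole (long side along its y) in which the post's foot hangs with 2 mm clearance all round; origin at the centre of its underside.
- sample_cup_1: Bystander: white cup with a screw lid, 66 x 66 x 68 mm, origin at the centre of its underside, loose.
- beaker: Bystander: clear plastic beaker, 52 x 52 x 68 mm, origin at the centre of its underside, loose.
- vial_red: Bystander: small white vial with a screw cap, 23 x 23 x 54 mm, origin at the centre of its underside, loose.
Mind the look-alikes: they are no part of the job. Leave any green look-alike of the post alone.

How it is judged:
By the outcome, as a careful person would: the job done as asked, in the order asked, and still so for the second after the job is handed in, with the robot touching nothing.
It also fails if it takes over 51 s, if anything falls off the work surface, if the arm or the gripper's body presses on something with over 40 N, if the wrist force passes 120 N, or if a joint passes its speed limit or range.

## Working session

There is one attempt and no reset: what is moved stays moved. The work goes in short steps, Python scripts to look and compute and a tool call to move; the robot and the scene stay as the last step left them, time stands still between calls to the robot, and variables do not carry over. Pictures are saved under pics/ and viewed, at most 10 in all, crops included, and the job is handed in when it is done.

Besides the shell and the picture viewer there is one more tool, called after "Call:" by a JSON object that holds its "api" and its "payload", one argument or row to a line. jog_arm: Moves the arm, as the interface text tells. Its arguments: {"type":"object","properties":{"gripper":{"type":"array"},"offset":{"type":"array"},"twist":{"type":"array"},"squeeze":{"type":"number"}},"required":["gripper","offset","twist"]}

```bash
mkdir -p pics; cat > h.py <<'E'
import numpy as np, cv2, pickle
from workcell import env
def grab(n,tag):
    d=env.read_camera(n); pickle.dump(d,open(f'pics/{tag}.pkl','wb'))
    cv2.imwrite(f'pics/{tag}.png',d['image'][:,:,::-1]); return d
def load(tag): return pickle.load(open(f'pics/{tag}.pkl','rb'))
def K(d):
    f=240/np.tan(np.radians(d['fovy'])/2); return np.array([[f,0,d['cx']],[0,f,d['cy']],[0,0,1.]])
def cloud(d):
    v,u=np.mgrid[0:480,0:640]; p=np.stack([u,v],-1).reshape(-1,1,2).astype(float)
    n=cv2.undistortPoints(p,K(d),np.array(d['distortion'],float)).reshape(480,640,2)
    z=d['z_map'].astype(float); P=np.stack([n[...,0]*z,-n[...,1]*z,-z],-1)
    M=d['cam_to_world']; W=P@M[:3,:3].T+M[:3,3]; W[z==0]=np.nan; return W
def ray(d,u,v,zw):
    n=cv2.undistortPoints(np.array([[[u,v]]],float),K(d),np.array(d['distortion'],float)).ravel()
    M=d['cam_to_world']; r=M[:3,:3]@np.array([n[0],-n[1],-1]); o=M[:3,3]; return o+r*(zw-o[2])/r[2]
def proj(d,P):
    M=d['cam_to_world']; c=(np.atleast_2d(P)-M[:3,3])@M[:3,:3]*[1,-1,-1]
    return cv2.projectPoints(c,np.zeros(3),np.zeros(3),K(d),np.array(d['distortion'],float))[0].reshape(-1,2)
E
python3 - <<'E'
from h import *
for n in ['top','side']:
    d=grab(n,n+'0'); print(n,d['fovy'],d['cx'],d['cy'],d['distortion'],d['cam_to_world'].round(3).tolist())
a=cv2.imread('pics/top0.png');b=cv2.imread('pics/side0.png')
s=env.get_state(); print(s)
E
```

```text
top 47.49519188518292 320.6183065700336 238.94831058761454 [-0.11307912  0.          0.          0.          0.        ] [[-0.025, 0.98, -0.195, 0.312], [-0.999, -0.029, -0.019, -0.062], [-0.025, 0.195, 0.981, 1.101], [0.0, 0.0, 0.0, 1.0]]
side 47.27610549556309 316.4160060727662 240.99252199615356 [-0.01017534  0.          0.          0.          0.        ] [[0.857, 0.182, -0.481, 0.059], [-0.514, 0.295, -0.805, -0.778], [-0.004, 0.938, 0.346, 0.391], [0.0, 0.0, 0.0, 1.0]]
{'clock': 0.1, 'joint_pos': array([-1.24960118e+00,  3.13928517e-01,  4.51253701e-02,  1.30357884e+00,
       -2.08074513e-05,  1.43120760e+00]), 'qvel': array([-0.00167015, -0.00120398,  0.00105746, -0.00183592,  0.00133352,
        0.00147482]), 'tau': array([ 1.97537360e-03, -4.81725883e+01,  2.99243689e+01,  1.27546513e-02,
       -1.22795223e-04, -1.96179350e-06]), 'tcp_pos': array([ 0.25552821, -0.51462154,  0.2305096 ]), 'orientation': array([-7.88618227e-04,  9.73576660e-01,  2.28359055e-01, -8.22532903e-05]), 'wrist_force': array([1.04248952, 0.9611117 , 0.09305543]), 'ft_torque': array([0.01036074, 0.05750417, 0.02304203]), 'grip_force': 0.0, 'finger_gap': 0.0855454062881794}
```

View pics/top0.png

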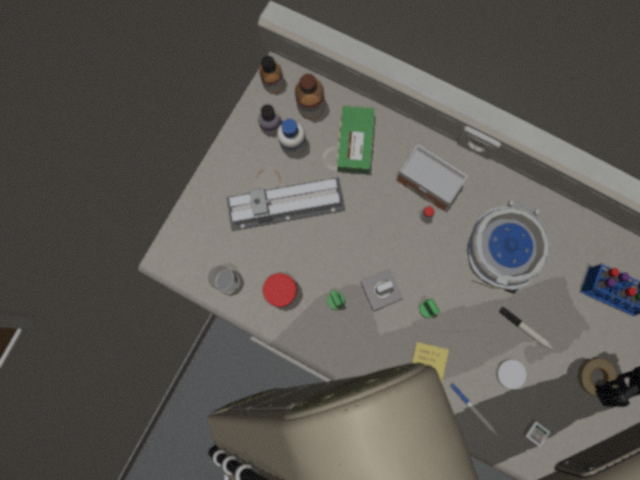

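View pics/side0.png

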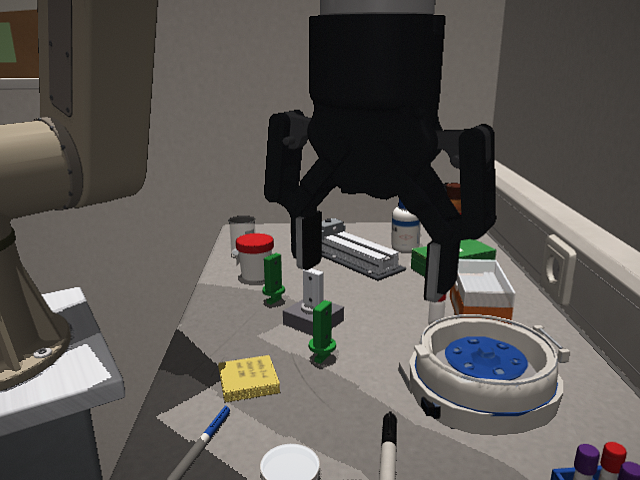

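In the top view, the grey-white metal post stands in the grey holder at (383,288). The green posts at (337,299) and (429,308) are look-alikes with no holder. The rail is at (285,203) with its stop at (260,202). The cup is at (280,290), the beaker at (227,280) and the vial at (429,212). The post in the holder fits the description, so I'll confirm it with a crop and measure.

```bash
python3 - <<'E'
from h import *
a=cv2.imread('pics/top0.png');b=cv2.imread('pics/side0.png')
c1=cv2.resize(a[255:335,310:450],(784,448),interpolation=cv2.INTER_CUBIC)[:, :]
c1=cv2.resize(a[260:330,320:420],(400,280),interpolation=3)
c2=cv2.resize(b[220:380,220:420],(400,320),interpolation=3)
c3=cv2.resize(a[165:240,215:355],(400,214),interpolation=3)
c4=cv2.resize(b[205:290,300:420],(400,283),interpolation=3)
L=np.vstack([c1,np.zeros((34,400,3),np.uint8),c3]);R=np.vstack([c2])
R=np.vstack([c2,cv2.resize(c4,(292,208))if 0 else np.zeros((208,400,3),np.uint8)])
R[320:528,:294]=cv2.resize(c4,(294,208))
cv2.imwrite('pics/crop1.png',np.hstack([L,R]))
d=load('top0');W=cloud(d);s=load('side0');S=cloud(s)
def rect(C,c,r,zl,zh,n):
    m=(np.hypot(C[...,0]-c[0],C[...,1]-c[1])<r)&(C[...,2]>zl)&(C[...,2]<zh)
    p=C[m]; 
    if len(p)<5: print(n,'few',len(p));return
    R=cv2.minAreaRect((p[:,:2]*1000).astype(np.float32)); print(n,len(p),np.round(R[0],1),np.round(R[1],1),round(R[2],1),'z med',p[:,2].mean().round(4),p[:,2].max().round(4))
for n,(u,v) in dict(post=(383,288),rail=(285,203),stop=(260,202),cup=(280,290),beaker=(227,280),vial=(429,212),tbl=(330,250)).items(): print(n,W[v,u].round(4))
h=W[288,383]
for nm,C in (('top',W),('side',S)):
    rect(C,h,.05,.012,.026,nm+' holder'); rect(C,h,.04,.055,.1,nm+' blade')
    r=W[203,285]; rect(C,r,.14,.028,.041,nm+' rail'); rect(C,W[202,260],.05,.05,.07,nm+' stop')
    rect(C,r,.14,.003,.041,nm+' base')
E
```

```text
post [ 0.4184 -0.1558  0.0825]
rail [0.6003 0.0294 0.038 ]
stop [0.6002 0.0782 0.0522]
cup [0.4213 0.0383 0.07  ]
beaker [0.4518 0.1534 0.0011]
vial [ 0.5694 -0.2568  0.0521]
tbl [ 0.5085 -0.0585 -0.0019]
top holder 824 [ 423.4 -158.5] [64.2 65.2] 20.6 z med 0.0216 0.026
top blade 123 [ 422.4 -158.9] [12.6 30.2] 20.0 z med 0.0799 0.0871
top rail 2108 [653.5  30.6] [143.  241.4] 10.2 z med 0.0343 0.0409
top stop 373 [599.   79.4] [52.7 35.1] 8.2 z med 0.0566 0.0658
top base 3941 [600.4  32.3] [276.1 267.7] 12.5 z med 0.0228 0.0409
side holder 594 [ 422.5 -159.5] [66.1 66.8] 20.9 z med 0.0197 0.026
side blade 398 [ 421.6 -160.3] [14.2 32. ] 20.7 z med 0.0703 0.0842
side rail 1245 [658.   -1.2] [143.8 177.1] 9.9 z med 0.0341 0.041
side stop 180 [601.1  77.8] [53.8 32.2] 13.4 z med 0.0559 0.0619
side base 2837 [653.2  -0. ] [156.7 181.6] 8.6 z med 0.0226 0.041
```

View pics/crop1.png

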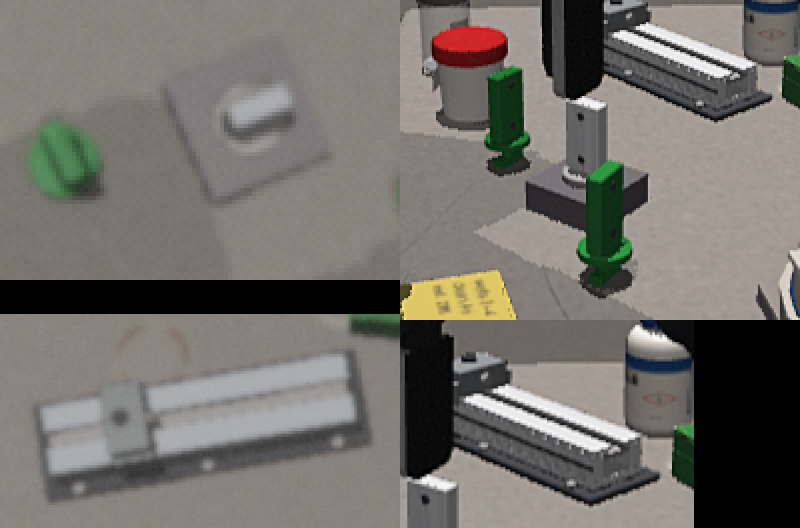

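The crop confirms it: the silver blade stands in the grey holder and both green ones are decoys. The stop is towards the rail's left end, with the plunger on its right-hand face. I'm moving above the post.

Call:
{"api": "jog_arm", "payload": {
  "gripper": [0.6,0.6,0.6,0.6,0.6,0.6,0.6,0.6],
  "offset": [
    [2,5,0],
    [4,10,0],
    [6.5,15,-1],
    [9,20,-2],
    [11.5,25,-3],
    [14,30,-4],
    [16,34,-4.5],
    [16.6,35.6,-5]
  ],
  "twist": [10.5,21,31.5,42,52.5,63,73.5,83.6],
  "squeeze": 45
}}

```text
clock: 1.1
tcp_pos: [0.422, -0.1567, 0.1808]
orientation: [-0.0, 0.57, 0.822, 0.0]
wrist_force: [-0.5, -0.3, -0.4]
finger_gap: 0.0512
grip_force: 0.0
```

```bash
python3 - <<'E'
from h import *
d=grab('wrist','w1'); W=cloud(d); s=env.get_state(); print(s['tcp_pos'],s['orientation'],s['clock'])
print(d['cam_to_world'].round(3).tolist())
t=load('top0');T=cloud(t)
def rr(p): R=cv2.minAreaRect((p[:,:2]*1000).astype(np.float32)); return np.round(R[0],1),np.round(R[1],1),round(R[2],1),p[:,2].mean().round(4),len(p)
c=np.array([.422,-.159])
r=np.hypot(W[...,0]-c[0],W[...,1]-c[1])
for a,b,q in((.012,.026,.05),(.074,.09,.035)):
    m=(r<q)&(W[...,2]>a)&(W[...,2]<b)
    if m.sum()>5: print('wrist',rr(W[m]))
# rail in top: iterative rail frame box
y=np.radians(9);o=np.array([.602,.03])
for C in (T,W):
  R=np.array([[np.cos(y),-np.sin(y)],[np.sin(y),np.cos(y)]]);q=(C[...,:2]-o)@R
  m=(abs(q[...,0])<.034)&(abs(q[...,1])<.12)&(C[...,2]>.031)&(C[...,2]<.045)
  if m.sum()>50: print('rail',rr(C[m]))
for n,(u,v) in dict(g1=(337,297),g2=(429,306)).items(): print(n,T[v,u])
E
```

```text
[ 0.42177567 -0.15561501  0.18019261] [-1.14145222e-03  5.67561610e-01  8.23329935e-01  5.77740995e-04] 1.15
[[0.937, -0.331, -0.114, 0.393], [0.35, 0.887, 0.303, -0.077], [0.0, -0.324, 0.946, 0.324], [0.0, 0.0, 0.0, 1.0]]
wrist (array([ 424.2, -158. ]), array([64.1, 64.5]), 20.9, np.float64(0.0223), 3357)
wrist (array([ 423.2, -158.3]), array([12.4, 29.7]), 20.5, np.float64(0.0827), 633)
rail (array([606.8,  32.5]), array([ 53.9, 220.8]), 9.1, np.float64(0.0352), 1745)
rail (array([613.2,   2.8]), array([ 53.8, 162.7]), 10.5, np.float64(0.0362), 8311)
g1 [ 0.40447197 -0.06936318  0.07790266]
g2 [ 0.38256889 -0.24092401  0.07710567]
```

View pics/w1.png

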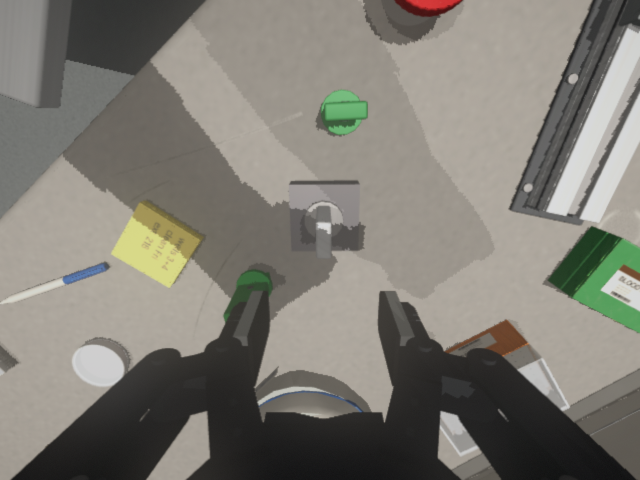

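The wrist view shows the post blade at (324,232), in line with the open fingers. I'm descending to grip it.

Call:
{"api": "jog_arm", "payload": {
  "gripper": [0.6,0.6,0.6,0.6,0.6,0.0,0.0,0.0],
  "offset": [
    [0.1,0,-4],
    [0.1,0,-8],
    [0.1,0,-11],
    [0.1,0,-13],
    [0.1,0,-13],
    [0.1,0,-13],
    [0.1,0,-13],
    [0.1,0,-13]
  ],
  "twist": [0,0,0,0,0,0,0,0],
  "squeeze": 45
}}

```text
clock: 2.15
tcp_pos: [0.4235, -0.1596, 0.0524]
orientation: [0.001, 0.574, 0.819, 0.0]
wrist_force: [-0.2, -0.0, 4.0]
finger_gap: 0.011
grip_force: 45.5
```

```bash
python3 - <<'E'
from h import *
s=env.get_state(); print({k:np.round(s[k],4) for k in('clock','tcp_pos','orientation','wrist_force','finger_gap','grip_force')})
E
```

```text
{'clock': np.float64(2.15), 'tcp_pos': array([ 0.4235, -0.1596,  0.0524]), 'orientation': array([1.200e-03, 5.737e-01, 8.191e-01, 1.000e-04]), 'wrist_force': array([-0.1505, -0.0076,  3.9853]), 'finger_gap': np.float64(0.011), 'grip_force': np.float64(45.469)}
```

Call:
{"api": "jog_arm", "payload": {
  "gripper": [0,0,0,0,0,0,0,0],
  "offset": [
    [0,0,2.5],
    [0,0,6],
    [3,2,8.5],
    [7.5,5,8.5],
    [12,8,8.5],
    [16.5,11,8.5],
    [19.2,13,8.5],
    [19.2,13,8.5]
  ],
  "twist": [0,0,-3,-6,-9,-10,-10,-10]
}}

```text
clock: 3.15
tcp_pos: [0.6161, -0.0274, 0.1358]
orientation: [0.0, 0.642, 0.767, 0.0]
wrist_force: [-0.6, -0.3, -1.3]
finger_gap: 0.0115
grip_force: 44.9
```

```bash
python3 - <<'E'
from h import *
d=grab('wrist','w2'); e=grab('top','t2'); f=grab('side','s2'); s=env.get_state(); print({k:np.round(s[k],4) for k in('clock','tcp_pos','orientation','wrist_force','finger_gap','grip_force')})
E
```

```text
{'clock': np.float64(3.3), 'tcp_pos': array([ 0.6137, -0.0293,  0.136 ]), 'orientation': array([-5.000e-04,  6.429e-01,  7.660e-01, -5.000e-04]), 'wrist_force': array([-0.0267, -0.2312, -1.49  ]), 'finger_gap': np.float64(0.0116), 'grip_force': np.float64(44.9161)}
```

View pics/w2.png

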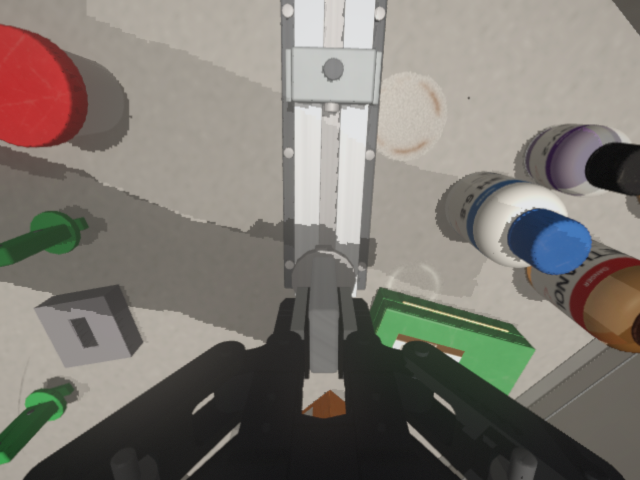

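The holder at (88,327) is now empty and the post is in the gripper. The rail slot runs up the picture from about (323,250). The stop's face is at row 103 and the plunger at (331,107). Next I fit the rail.

```bash
cat > rail.py <<'E'
from h import *
def fit(tag,o=np.array([.605,.0305]),y=np.radians(10)):
    d=load(tag);C=cloud(d);g=cv2.cvtColor(d['image'],cv2.COLOR_RGB2GRAY).astype(float)
    ax=np.array([np.cos(y),np.sin(y)]);ay=np.array([-np.sin(y),np.cos(y)])
    # sample plane z=.036 on a rail-frame grid
    xs=np.arange(-.04,.0401,.0005);ys=np.arange(-.03,.036,.003)
    P=np.array([[*(o+a*ax+b*ay),.036] for b in ys for a in xs]);uv=proj(d,P).astype(np.float32)
    I=cv2.remap(g.astype(np.float32),uv[:,0].copy(),uv[:,1].copy(),1).reshape(len(ys),len(xs))
    Z=cv2.remap(np.nan_to_num(C[...,2]).astype(np.float32),uv[:,0].copy(),uv[:,1].copy(),0).reshape(len(ys),len(xs))
    res=[]
    for b,i,z in zip(ys,I,Z):
        w=z>.032; 
        e=xs[w]; L,R=e.min(),e.max()
        sl=(abs(xs)<.013); lo=xs[sl][z[sl]<.0325]
        res.append((b,L,R,lo.min() if len(lo) else np.nan,lo.max() if len(lo) else np.nan))
    return np.array(res),I,Z,xs
E
python3 - <<'E'
from rail import *
r,I,Z,xs=fit('w2'); np.set_printoptions(suppress=True,linewidth=250)
print((r[::2]*1000).round(1))
for k in(2,10,18): print(I[k][50:112:2].round(0).astype(int)); print((Z[k][10:151:4]*1000).round(0).astype(int))
C=cloud(load('w2'));o=np.array([.605,.0305]);y=np.radians(10)
R=np.array([[np.cos(y),-np.sin(y)],[np.sin(y),np.cos(y)]]);q=(C[...,:2]-o)@R
m=(abs(q[...,0])<.03)&(q[...,1]>.02)&(C[...,2]>.052)&(C[...,2]<.062)
print('stop y range',np.percentile(q[m][:,1],[1,50,99]),np.percentile(q[m][:,0],[1,99]),C[m][:,2].mean())
E
```

```text
[[-30.  -19.5  30.   -1.   11. ]
 [-24.  -20.   29.5  -1.   11. ]
 [-18.  -20.   30.   -0.5  11.5]
 [-12.  -19.5  30.   -0.5  11.5]
 [ -6.  -19.5  30.5  -0.5  11. ]
 [ -0.  -19.5  30.   -0.5  12. ]
 [  6.  -19.   30.5  -0.5  11.5]
 [ 12.  -19.   31.    0.5  11.5]
 [ 18.  -19.   31.    0.5  12. ]
 [ 24.  -18.5  31.    0.5  12. ]
 [ 30.  -18.5  31.    0.5  12. ]]
[219 218 216 215 215 216 215 216 217 217 217 218 217 207 178 186 187 188 186 186 187 185 184 185 181 152 156 205 221 222 224]
[ 1  0  1  0  6  6  6  7 37 35 37 36 36 37 37 37 38 30 30 29 31 30 28 29 37 36 36 37 37 36 35 35 35  6  6  7]
[223 221 219 218 218 219 220 220 221 221 221 221 222 219 195 184 189 190 189 188 189 190 188 187 189 189 184 184 218 225 226]
[ 1  1  0  0  6  7  6  8 36 35  0 36 36 36 36 36 37 34 30 29 29 30 29 29 36 37 37 37 36 36 36 37 37  8 10  9]
[225 223 221 219 219 220 223 223 223 224 225 224 225 225 218 190 190 191 202 205 207 209 208 206 207 207 196 184 204 226 226]
[ 1  0  0  0  3  8  7  7  5 37  0 37 36 36 37 36 37 36 30 30 30 29 28 30 37 37 36 36 37 35 36 35 37 35  6  7]
stop y range [0.03547571 0.05073078 0.06566233] [-0.01710813  0.02950128] 0.05787886898185133
```

Call:
{"api": "jog_arm", "payload": {
  "gripper": [0,0,0,0,0,0,0,0],
  "offset": [
    [0.18,0.8,-1.2],
    [0.36,1.63,-2.5],
    [0.36,1.63,-3.8],
    [0.36,1.63,-3.8],
    [0.36,1.63,-3.8],
    [0.36,1.63,-3.8],
    [0.36,1.63,-3.8],
    [0.36,1.63,-3.8]
  ],
  "twist": [-0.6,-1.2,-1.2,-1.2,-1.2,-1.2,-1.2,-1.2]
}}

```text
clock: 4.3
tcp_pos: [0.6185, -0.0129, 0.0986]
orientation: [0.0, 0.651, 0.759, 0.0]
wrist_force: [0.1, 0.4, -2.2]
finger_gap: 0.0113
grip_force: 44.9
```

```bash
python3 - <<'E'
from rail import *
d=grab('wrist','w3'); s=env.get_state(); print({k:np.round(s[k],4) for k in('clock','tcp_pos','orientation','wrist_force','finger_gap','grip_force')})
y=np.radians(8.8); ax=np.array([np.cos(y),np.sin(y)]);ay=np.array([-np.sin(y),np.cos(y)])
t=s['tcp_pos'][:2]
import rail
r,I,Z,xs=fit('w3',o=t+.05*ay,y=y)   # origin 50 mm ahead of the tcp
print((r[::2]*1000).round(1))
for v in((r[:,1]+r[:,2])/2,(r[:,3]+r[:,4])/2):
    m=(~np.isnan(v))&(abs(v)<.006)&(r[:,0]<.01); print(m.sum(),np.polyfit(r[m,0],v[m]*1000,1))
C=cloud(d);m=(C[...,2]>.055)&(C[...,2]<.075); q=C[...,:2]-t; qx,qy=q@ax,q@ay
m&=(abs(qx)<.03)&(abs(qy)<.025); print('flange top?',m.sum(),np.percentile(qx[m],[0.5,99.5]),np.percentile(qy[m],[.5,99.5]),C[m][:,2].mean())
cv2.imwrite('pics/w3c.png',cv2.resize(d['image'][:,:,::-1][0:400,200:460],(520,600)[:2] if 0 else (390,600)))
E
```

```text
{'clock': np.float64(4.35), 'tcp_pos': array([ 0.6184, -0.0128,  0.0985]), 'orientation': array([2.000e-04, 6.508e-01, 7.593e-01, 1.000e-04]), 'wrist_force': array([ 0.3701,  0.5118, -1.2271]), 'finger_gap': np.float64(0.011), 'grip_force': np.float64(44.9192)}
[[-30.  -26.   23.5  -6.5  10. ]
 [-24.  -25.5  24.   -7.    5. ]
 [-18.  -26.   23.5  -7.    5. ]
 [-12.  -25.5  23.5  -7.    5. ]
 [ -6.  -25.5  24.   -7.    5. ]
 [ -0.  -26.   23.5  -7.    5. ]
 [  6.  -25.5  24.   -7.    4.5]
 [ 12.  -26.   24.   -6.5   5.5]
 [ 18.  -25.5  23.5  -6.5   5. ]
 [ 24.  -25.5  24.   -6.5   5. ]
 [ 30.  -25.5  23.5  -6.5   5. ]]
14 [ 3.11355311 -0.94945055]
14 [-36.63003663  -0.67032967]
flange top? 1135 [-0.01661285  0.01790464] [-0.00459744  0.01917488] 0.0735713689231519
```

View pics/w3c.png

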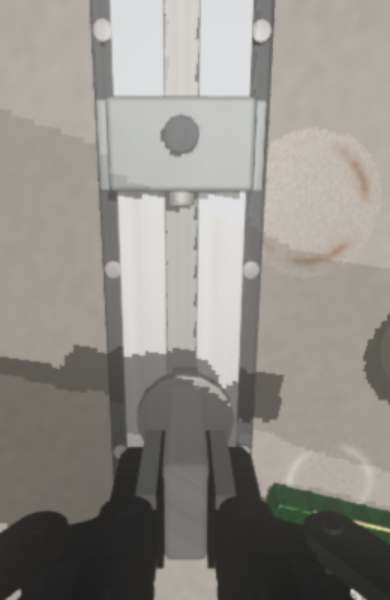

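The rail is parallel to the tool at 8.8°. In the crop the flange at (185,400) sits slightly right of the slot centre (~183). I'll shift about 1.2 mm and lower the foot until it is just inside the lips.

Call:
{"api": "jog_arm", "payload": {
  "gripper": [0,0,0,0,0,0,0,0],
  "offset": [
    [-0.12,-0.02,-0.4],
    [-0.12,-0.02,-0.8],
    [-0.12,-0.02,-1.1],
    [-0.12,-0.02,-1.3],
    [-0.12,-0.02,-1.4],
    [-0.12,-0.02,-1.5],
    [-0.12,-0.02,-1.6],
    [-0.12,-0.02,-1.6]
  ],
  "twist": [0,0,0,0,0,0,0,0]
}}

```text
clock: 5.35
tcp_pos: [0.6171, -0.013, 0.0823]
orientation: [0.0, 0.651, 0.759, 0.0]
wrist_force: [-0.4, -0.1, -1.7]
finger_gap: 0.011
grip_force: 44.9
```

Call:
{"api": "jog_arm", "payload": {
  "gripper": [0,0,0,0,0,0,0,0],
  "offset": [
    [0,0,-0.1],
    [0,0,-0.2],
    [0,0,-0.3],
    [0,0,-0.4],
    [0,0,-0.5],
    [0,0,-0.6],
    [0,0,-0.6],
    [0,0,-0.6]
  ],
  "twist": [0,0,0,0,0,0,0,0]
}}

```text
clock: 6.35
tcp_pos: [0.6171, -0.013, 0.0764]
orientation: [0.0, 0.651, 0.759, 0.0]
wrist_force: [0.8, 0.0, -0.1]
finger_gap: 0.011
grip_force: 45.1
```

The foot is in the slot and just resting on the strip. Now I slide it along towards the plunger.

Call:
{"api": "jog_arm", "payload": {
  "gripper": [0,0,0,0,0,0,0,0],
  "offset": [
    [-0.06,0.4,0.03],
    [-0.15,1,0.03],
    [-0.24,1.6,0.03],
    [-0.34,2.2,0.03],
    [-0.43,2.8,0.03],
    [-0.52,3.4,0.03],
    [-0.61,4,0.03],
    [-0.7,4.6,0.03]
  ],
  "twist": [0,0,0,0,0,0,0,0]
}}

```text
clock: 7.35
tcp_pos: [0.61, 0.0334, 0.0767]
orientation: [0.0, 0.651, 0.759, 0.0]
wrist_force: [0.1, 0.9, -1.7]
finger_gap: 0.0111
grip_force: 45.0
```

```bash
python3 - <<'E'
from rail import *
d=grab('wrist','w4'); s=env.get_state(); print({k:np.round(s[k],4) for k in('clock','tcp_pos','orientation','wrist_force')})
y=np.radians(8.7); ax=np.array([np.cos(y),np.sin(y)]);ay=np.array([-np.sin(y),np.cos(y)])
t=s['tcp_pos'][:2];C=cloud(d);q=C[...,:2]-t; qx,qy=q@ax,q@ay
m=(abs(qx)<.026)&(qy>.015)&(C[...,2]>.054)&(C[...,2]<.062)
print('stop',m.sum(),np.percentile(qy[m],[1,99]),np.percentile(qx[m],[1,99]),C[m][:,2].mean())
cv2.imwrite('pics/w4c.png',cv2.resize(d['image'][:,:,::-1][100:400,200:460],(520,600)))
E
```

```text
{'clock': np.float64(7.4), 'tcp_pos': array([0.6098, 0.0342, 0.0766]), 'orientation': array([-2.000e-04,  6.505e-01,  7.595e-01,  2.000e-04]), 'wrist_force': array([ 0.4029,  0.3323, -1.3647])}
stop 6026 [0.01550311 0.06299297] [-0.02388242  0.02456841] 0.05789896900561542
```

View pics/w4c.png

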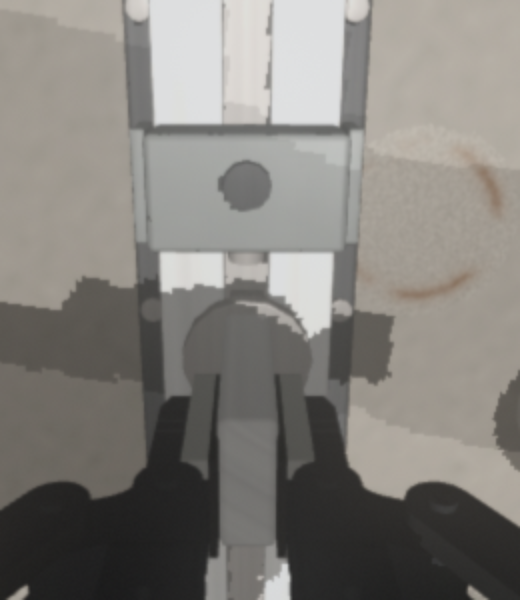

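The stop face is about 33 mm ahead of the post axis, so it needs about 15 mm more to sit flush. The plunger shows at (247,257) in the crop, just ahead of the flange.

Call:
{"api": "jog_arm", "payload": {
  "gripper": [0,0,0,0,0,0,0,0],
  "offset": [
    [-0.03,0.2,0],
    [-0.06,0.4,0],
    [-0.09,0.6,0],
    [-0.12,0.8,0],
    [-0.15,1.0,0],
    [-0.18,1.2,0],
    [-0.18,1.2,0],
    [-0.18,1.2,0]
  ],
  "twist": [0,0,0,0,0,0,0,0]
}}

```text
clock: 8.4
tcp_pos: [0.6083, 0.0447, 0.0767]
orientation: [0.0, 0.651, 0.759, -0.0]
wrist_force: [0.4, -2.3, -1.9]
finger_gap: 0.0116
grip_force: 45.0
```

Call:
{"api": "jog_arm", "payload": {
  "gripper": [0,0,0,0,0,0,0,0],
  "offset": [
    [-0.01,0.07,0],
    [-0.02,0.14,0],
    [-0.03,0.21,0],
    [-0.04,0.28,0],
    [-0.05,0.34,0],
    [-0.06,0.4,0],
    [-0.06,0.4,0],
    [-0.06,0.4,0]
  ],
  "twist": [0,0,0,0,0,0,0,0]
}}

```text
clock: 9.4
tcp_pos: [0.6078, 0.0481, 0.0767]
orientation: [0.001, 0.651, 0.759, -0.001]
wrist_force: [0.5, -6.1, -1.1]
finger_gap: 0.0111
grip_force: 45.0
```

Call:
{"api": "jog_arm", "payload": {
  "gripper": [0,0,0,0,0,0,0,0],
  "offset": [
    [-0.01,0.05,0],
    [-0.01,0.1,0],
    [-0.01,0.1,0],
    [-0.01,0.1,0],
    [-0.01,0.1,0],
    [-0.01,0.1,0],
    [-0.01,0.1,0],
    [-0.01,0.1,0]
  ],
  "twist": [0,0,0,0,0,0,0,0]
}}

```text
clock: 10.4
tcp_pos: [0.6078, 0.0484, 0.0767]
orientation: [0.001, 0.651, 0.759, -0.001]
wrist_force: [0.2, -8.2, -0.8]
finger_gap: 0.011
grip_force: 45.0
```

The plunger is in and the flange is against the block at about 8 N. Now I press down.

Call:
{"api": "jog_arm", "payload": {
  "gripper": [0,0,0,0,0,0,0,0],
  "offset": [
    [0,0,-0.1],
    [0,0,-0.2],
    [0,0,-0.3],
    [0,0,-0.4],
    [0,0,-0.5],
    [0,0,-0.6],
    [0,0,-0.6],
    [0,0,-0.6]
  ],
  "twist": [0,0,0,0,0,0,0,0],
  "squeeze": 60
}}

```text
clock: 11.4
tcp_pos: [0.6085, 0.0484, 0.0731]
orientation: [0.002, 0.651, 0.759, -0.0]
wrist_force: [-2.7, -7.6, 10.9]
finger_gap: 0.0111
grip_force: 62.5
```

Call:
{"api": "jog_arm", "payload": {
  "gripper": [0,0,0,0,0,0,0,0],
  "offset": [
    [0,0,-0.05],
    [0,0,-0.1],
    [0,0,-0.15],
    [0,0,-0.2],
    [0,0,-0.25],
    [0,0,-0.33],
    [0,0,-0.33],
    [0,0,-0.33]
  ],
  "twist": [0,0,0,0,0,0,0,0]
}}

```text
clock: 12.4
tcp_pos: [0.6086, 0.0484, 0.0704]
orientation: [0.002, 0.651, 0.759, -0.0]
wrist_force: [-4.5, -8.7, 15.2]
finger_gap: 0.0112
grip_force: 62.9
```

Call:
{"api": "jog_arm", "payload": {
  "gripper": [0,0,0,0,0,0,0,0],
  "offset": [
    [-0.06,-0.01,0],
    [-0.06,-0.01,0],
    [-0.06,-0.01,0],
    [-0.06,-0.01,0],
    [-0.06,-0.01,0],
    [-0.06,-0.01,0],
    [-0.06,-0.01,0],
    [-0.06,-0.01,0]
  ],
  "twist": [0,5,12,19,26,33,40,45]
}}

```text
clock: 13.4
tcp_pos: [0.6093, 0.0486, 0.0705]
orientation: [0.003, 0.31, 0.951, -0.0]
wrist_force: [-2.4, -7.3, 12.2]
finger_gap: 0.0112
grip_force: 62.5
```

```bash
python3 - <<'E'
from h import *
s=env.get_state(); print({k:np.round(s[k],4) for k in('clock','tcp_pos','orientation','wrist_force','ft_torque','joint_pos')})
E
```

```text
{'clock': np.float64(13.4), 'tcp_pos': array([0.6093, 0.0486, 0.0705]), 'orientation': array([ 3.100e-03,  3.097e-01,  9.508e-01, -4.000e-04]), 'wrist_force': array([-2.4155, -7.3066, 12.2476]), 'ft_torque': array([-1.6741,  0.4422, -0.0869]), 'joint_pos': array([-0.0505,  0.4678, -0.1306,  0.9665, -0.0024,  0.5792])}
```

Call:
{"api": "jog_arm", "payload": {
  "gripper": [0,0,0,0,0,0,0,0],
  "offset": [
    [0,0,0],
    [0,0,0],
    [0,0,0],
    [0,0,0],
    [0,0,0],
    [0,0,0],
    [0,0,0],
    [0,0,0]
  ],
  "twist": [7,14,21,28,35,41,45,45]
}}

```text
clock: 14.4
tcp_pos: [0.6091, 0.0487, 0.0705]
orientation: [0.003, -0.077, 0.997, -0.001]
wrist_force: [-2.3, -7.4, 13.2]
finger_gap: 0.0109
grip_force: 62.6
```

```bash
python3 - <<'E'
from h import *
s=env.get_state(); print({k:np.round(s[k],4) for k in('clock','tcp_pos','orientation','wrist_force','ft_torque','joint_pos')}, np.degrees(2*np.arctan2(s['orientation'][2],s['orientation'][1]))-90)
E
```

```text
{'clock': np.float64(14.4), 'tcp_pos': array([0.6091, 0.0487, 0.0705]), 'orientation': array([ 0.0026, -0.0766,  0.9971, -0.0015]), 'wrist_force': array([-2.2862, -7.4163, 13.1569]), 'ft_torque': array([-1.7184,  0.3914,  0.0289]), 'joint_pos': array([-0.0504,  0.4678, -0.1306,  0.9668, -0.0023, -0.2038])} 98.78860616722315
```

Call:
{"api": "jog_arm", "payload": {
  "gripper": [0,0,0,0,0,0,0,0],
  "offset": [
    [0,0,0.1],
    [0,0,0.2],
    [0,0,0.3],
    [0,0,0.38],
    [0,0,0.45],
    [0,0,0.45],
    [0,0,0.45],
    [0,0,0.45]
  ],
  "twist": [0,0,0,0,0,0,0,0]
}}

```text
clock: 15.4
tcp_pos: [0.609, 0.0487, 0.0725]
orientation: [0.002, -0.076, 0.997, -0.001]
wrist_force: [3.3, -5.7, -2.1]
finger_gap: 0.0109
grip_force: 60.2
```

Call:
{"api": "jog_arm", "payload": {
  "gripper": [0,0,0,0.1,0.2,0.3,0.3,0.3],
  "offset": [
    [0.05,0,0],
    [0.08,0,0],
    [0.08,0,0],
    [0.08,0,0],
    [0.08,0,0],
    [0.08,0,0],
    [0.08,0,0],
    [0.08,0,0]
  ],
  "twist": [0,0,0,0,0,0,0,0]
}}

```text
clock: 16.4
tcp_pos: [0.6076, 0.0503, 0.0718]
orientation: [-0.0, -0.077, 0.997, 0.0]
wrist_force: [-0.3, -0.8, -0.5]
finger_gap: 0.0253
grip_force: 0.0
```

```bash
python3 - <<'E'
from h import *
d=grab('wrist','w5'); s=env.get_state(); print({k:np.round(s[k],4) for k in('clock','tcp_pos','orientation','wrist_force','finger_gap')})
C=cloud(load('w3'));m=(C[...,2]>.05)&(C[...,2]<.08)&(C[...,1]>.055)&(C[...,1]<.12)&(abs(C[...,0]-.605)<.03); print(np.percentile(C[m][:,2],[50,90,97,99.5]))
E
```

```text
{'clock': np.float64(16.45), 'tcp_pos': array([0.6077, 0.0502, 0.0718]), 'orientation': array([-1.00e-04, -7.69e-02,  9.97e-01,  2.00e-04]), 'wrist_force': array([ 0.0958, -0.3742, -0.1724]), 'finger_gap': np.float64(0.0257)}
[0.05781677 0.05911756 0.06201703 0.06291674]
```

Call:
{"api": "jog_arm", "payload": {
  "gripper": [0.3,0.3,0.3,0.3,0.3,0.3,0.3,0.3],
  "offset": [
    [0,-0.15,0.3],
    [0,-0.15,1.2],
    [0,-0.15,2.5],
    [0,-0.15,4.5],
    [0,-0.15,7.5],
    [0,-3,11.5],
    [0,-8,14],
    [0,-12,14]
  ],
  "twist": [0,0,0,0,0,0,0,0]
}}

```text
clock: 17.45
tcp_pos: [0.6095, -0.0718, 0.2162]
orientation: [0.003, -0.077, 0.997, -0.001]
wrist_force: [0.2, 0.3, -0.3]
finger_gap: 0.0254
grip_force: 0.0
```

```bash
python3 - <<'E'
from h import *
d=grab('wrist','w6'); e=grab('top','t6');f=grab('side','s6'); s=env.get_state(); print(s['clock'],s['tcp_pos'],s['wrist_force'])
a=cv2.resize(d['image'],(400,300));b=cv2.resize(e['image'][165:240,215:315],(400,300),interpolation=3);c=cv2.resize(f['image'][180:300,220:380],(400,300),interpolation=3)
g=d['image']
cv2.imwrite('pics/v6.png',np.vstack([np.hstack([a,b]),np.hstack([c,a*0])])[:,:,::-1])
y=np.radians(8.7); ax=np.array([np.cos(y),np.sin(y)]);ay=np.array([-np.sin(y),np.cos(y)])
for n,D in(('w',d),('t',e)):
    C=cloud(D);q=C[...,:2]-np.array([.6085,.0487]);qx,qy=q@ax,q@ay;Z=C[...,2]
    for nm,m in(('blade',(abs(qx)<.03)&(abs(qy)<.03)&(Z>.085)&(Z<.115)),('flange',(abs(qx)<.03)&(qy<.012)&(qy>-.03)&(Z>.044)&(Z<.055)),('stop',(abs(qx)<.03)&(qy>.01)&(qy<.06)&(Z>.054)&(Z<.061))):
        if m.sum()>5: R=cv2.minAreaRect((np.c_[qx[m],qy[m]]*1000).astype(np.float32));print(n,nm,m.sum(),R,Z[m].mean())
E
```

```text
17.6 [ 0.60805354 -0.07208993  0.213099  ] [-0.12993968 -0.29196286 -0.12700821]
w blade 837 ((0.9626731872558594, -0.4882478713989258), (12.726276397705078, 30.213939666748047), 89.43941497802734) 0.0992309296925214
w flange 502 ((-1.665360450744629, -5.636585235595703), (23.350875854492188, 35.162864685058594), 62.344886779785156) 0.04868358210440484
w stop 1291 ((-0.43526649475097656, 33.434818267822266), (50.58979034423828, 29.71672248840332), 1.4926551580429077) 0.05778992623547669
```

View pics/v6.png

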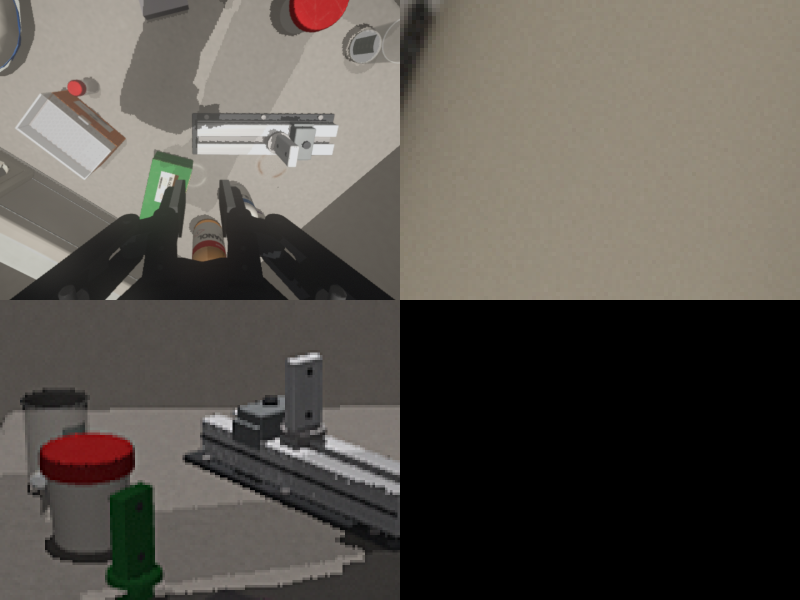

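The post stands upright and crosswise at the stop, and the cup, beaker and vial haven't moved. I'll zoom in on the gap between flange and block.

```bash
python3 - <<'E'
from h import *
d=load('w6');a=cv2.resize(d['image'][185:275,390:530],(784,504),interpolation=3)
cv2.imwrite('pics/v7.png',a[:,:,::-1])
y=np.radians(8.7); ax=np.array([np.cos(y),np.sin(y)]);ay=np.array([-np.sin(y),np.cos(y)])
# block's face top edge and flange front predicted pixels, flush
o=np.array([.6085,.0487])
P=[[*(o+x*ax+yy*ay),z] for x,yy,z in((-.025,.018,.0575),(.025,.018,.0575),(0,.018,.048),(0,-.018,.048),(-.018,0,.048),(.018,0,.048))]
print(((proj(d,P)-[390,185])*5.6).round(0))
E
```

```text
[[464. 114.]
 [421. 397.]
 [419. 242.]
 [210. 241.]
 [328. 140.]
 [302. 339.]]
```

View pics/v7.png

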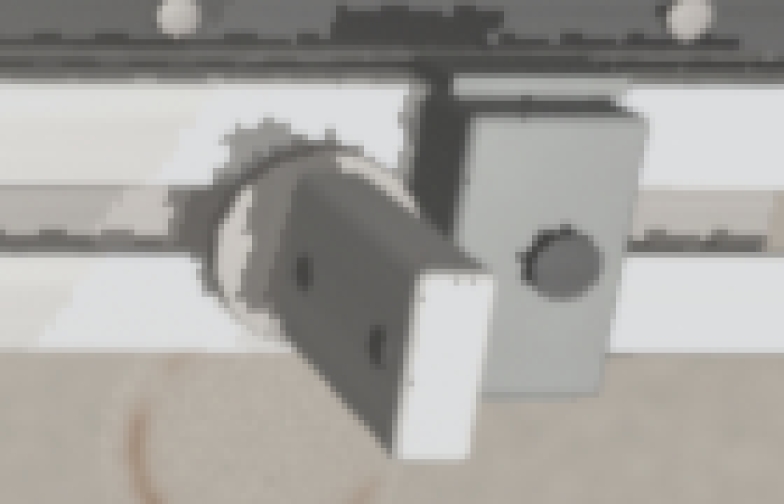

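```bash
python3 - <<'E'
from h import *
y=np.radians(8.7); ax=np.array([np.cos(y),np.sin(y)]);ay=np.array([-np.sin(y),np.cos(y)])
for t in('w6','s6'):
    C=cloud(load(t));q=C[...,:2]-np.array([.6085,.0487]);qx,qy=q@ax,q@ay;Z=C[...,2]
    m=(abs(qx)<.012)&(qy<0)&(qy>-.012)&(Z>.056)&(Z<.097)
    A=np.c_[Z[m]-.075,qx[m],np.ones(m.sum())];b=qy[m]
    for _ in range(4):
        c=np.linalg.lstsq(A,b,rcond=None)[0];k=abs(A@c-b)<.0015;A,b=A[k],b[k]
    print(t,len(b),'tilt deg',np.degrees(c[0]),'yaw',np.degrees(c[1]),'face y mm at z75',c[2]*1000)
    m=(abs(qx)<.02)&(abs(qy+.0)<.012)&(Z>.098)&(Z<.108);print('top',m.sum(),Z[m].mean() if m.any() else 0)
    m=(abs(qx)<.022)&(qy>.012)&(qy<.022)&(Z>.04)&(Z<.055)&(abs(qx)>.012);print('block face y',m.sum(),np.median(qy[m])*1000 if m.any() else 0)
E
```

```text
w6 471 tilt deg -0.387763588135857 yaw -0.0409219936986101 face y mm at z75 -5.777953318754427
top 573 0.1027573103819028
block face y 68 18.7184536731671
s6 151 tilt deg -0.1567839563526129 yaw 1.348688186244824 face y mm at z75 -5.392416753177627
top 62 0.10122759313306176
block face y 28 18.766697391519674
```

The blade is upright to within 0.4° and crosswise. Its top is at 103 mm, which matches the clamped height, and the flange is within about 0.5 mm of the block.

```bash
python3 -c "
from workcell import env
print(env.hand_in())"
```

```text
the job is handed in; nothing more can be done
None
```

I handed the job in: the post is locked crosswise under the slot's lips, upright, with its flange within about 0.5 mm of the stop block and the plunger pushed in as far as the cameras show. The cup, beaker and vial were not touched, and I do not have the judge's verdict.

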